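# Unlatch a control box with its T-key and swing the cover open

## Robot

A 6-joint arm with a two-finger parallel gripper is mounted at the origin on the work surface. World frame = base frame: x ahead of the robot, y to its left, z up, the work surface at z = 0. Lengths are in m, angles in rad, forces in N, time in s.
With the tool pointing down it reaches from about 0.425 to 0.95 m from the base axis. Payload 3.5 kg.
Tool frame: the origin (TCP) lies at the very end of the fingers, on their centre line; the grasp point (between the pads) lies 19 mm behind it; z points along the fingers, y is the direction in which the jaws open and shut (so a half turn about z gives the same grasp; the last joint's range is limited). The gripper opens to 85 mm and grips with 20 to 120 N. Pads are 22 mm wide; open, the fingers measure 114 mm over their backs; the gripper's body (76 mm by 85 mm) begins 54 mm behind the grasp point. The pads swing forward as they close: fully open they stand 13 mm farther back than shut.
Start: joints at [1.123, 0.286, 1.577, -0, 1.279, -0.15], TCP at [0.198, 0.645, 0.231] pointing down, gripper open.
Joint ranges: [-2.77, 2.77], [-0.9, 2.22], [0.21, 2.48], [-1.53, 4.67], [0.24, 2.81], [-2.84, 2.84]. Speed limits (rad/s): [2.79, 2.79, 3.14, 3.14, 3.14, 3.14].

## Interface

Orientations are given as a unit quaternion [x, y, z, w].
In Python, from plant import ctrl, eyes, ticket gives the robot as it stands.
- The arm moves only by the tool send_rows, never from a script. Its arguments are lists of equal length, an entry for each row: "translation": the shift along the tool's x, y, z in units of 30 mm (1.0 is 30 mm), a list of three; "rotation": the turn, a rotation vector about the tool's x, y, z in units of 5 degrees (1.0 is 5 degrees), a list of three; "grip": the finger opening in mm, from 0 to 85.4. A call has 1 to 5 rows; each row shifts and turns the commanded pose from where the row before left it, along the tool's axes as they then stand; what a row does not reach is not made up. A row lasts 1/8 s, in which the tool goes at most 62.5 mm and 10.7 degrees, less where a joint would pass 70% of its speed; a pose out of reach is approached as far as the arm can. A call is refused whole if a number of a shift passes 1 or a number of a turn 1, either way. A call with a gripper value outside its range is refused whole. The fingers move at their own pace and stop on an object; "squeeze" is the grip in N (left out, the last holds). Time passes only in rows, so rows that do not move let the fingers close. It gives the time, the measured TCP pose, the force and the opening at its end, in the units of the state.
- ctrl.get_state(): the state, without advancing time (a new reading comes with each control period).
- eyes.read_camera(name): name is "scene" or "top"; returns a dict with "image" (400x640x3 uint8, blue, green, red), "mtx" (3x3 intrinsics, pixels), "dist_coeffs" ([k1, k2, p1, p2, k3] as OpenCV has them; the pictures are not rectified), "xyz" and "orientation" of the camera in the world. Camera axes: x right, y down, z forward; pixel columns grow to the right and rows downward; lengths in m; the calibration is good to about 2 mm. A picture is of the moment at which its call begins. There is no depth.
- ticket.sign_off(): hands the job in, once; it reports no verdict.
The state is a dict: "time": time; "qpos": joint angles; "dq": joint speeds; "joint_efforts": joint torques, N m; "eef_pos": TCP position; "tcp_rot": TCP orientation; "contact_force": force on the tool from outside, world axes, zero at the start; "wrist_torque": the same for the moment, N m; "opening": opening from 0.0 (shut) to 1.0 (fully open).
Only numpy, scipy, OpenCV 4.12 (cv2) and the standard library are available. Lean on these libraries where they do the work, as an engineer would, in place of code of your own. Each camera call takes 0.05 s, during which the arm holds its last target. There are 200 camera calls.

## Task

Open the grey control box that lies on its back on the shop counter: fit the T-handled key down over the oblong stud in its cover, turn it a quarter turn clockwise to the stop, then lift the key off and stand it upright on the counter again, clear of the box. After that swing the cover open by its bow handle until it is past upright and stays open by itself. Leave the other goods on the counter where they stand.

Things in the scene. Friction and masses are not known exactly. Their poses are not given: they have to be found in the camera images.
- enclosure: Fixed painted steel control box lying on its back, 185 (x) by 260 (y) by 105 mm high without the cover; the upper face of the shut cover is at 111 mm. Origin: centre of its underside. Its +x points away from the free edge of the cover towards the hinge, y along the hinge, z up.
- cover (a joint): Hinge of the cover (191 by 264 by 6 mm sheet, 0.5 kg), rad: 0 shut, 1.57 upright, stop at 1.92. Its free edge, on the box's -x side, swings up and over to +x (turning positively about the box's +y). Slightly stiff (0.18 N m): within about 0.35 rad of upright the cover stays where it is left; lower down it falls shut. While latched it cannot be lifted.
- cover_hinge (a point): Point on the hinge axis, middle of the box's far edge, 108 mm above the counter; the point's y axis is the hinge axis. It turns with the cover.
- cover_handle (a point): Middle of the grip of the bow handle on the cover: a round bar 12 mm thick, 100 mm long, parallel to the hinge. Its centre line is 39 mm above the cover's face (150 mm above the counter when shut), 170 mm from the hinge towards the free edge, 42 mm above the hinge axis; the free edge is 18 mm beyond it. The point lies 55 mm to the box's +y from the middle. Turns with the cover.
- latch (a joint): Quarter-turn cam latch, rad: 0 latched (stud points from hinge to free edge, along the box's x), 1.57 fully unlatched (stud parallel to the hinge). Grows clockwise seen from above; a stop at each end. Drags with 0.12 N m and stays where left; may start up to 0.2 off the latched stop. The cam lets go of the box from about 1.1.
- latch_stud (a point): Foot of the latch's steel stud, on its axis, on a round dark disc (60 mm across, 4 mm thick) on the cover, 115 mm above the counter. The stud is 32 mm long (point x) by 10 mm wide (y) and 17 mm high (the last 3 mm narrowed to 28 by 6 mm); z is its axis, up. 140 mm from the hinge axis, 68 mm to the box's -y from the middle.
- key_centre (a point): Centre of the loose steel T-key, half-way up (48 mm above its foot). The key stands upright on its foot, a block 52 mm (key x) by 36 mm (y) by 30 mm high; above it a round shank 18 mm thick, and on top the cross bar along x. 96 mm tall, 0.28 kg give or take 40 %. The same either way round. Key z points up.
- key_bar (a point): Middle of the key's cross bar, 88 mm above its foot. The bar is 90 mm long (along key x), 16 mm wide (y) and 16 mm high; axes as for the key.
- key_foot (a point): Centre of the underside of the key's foot, mouth of its pocket, which is open below, 36 mm (key x) by 14 mm (y) and 24 mm deep. Fitted on the stud, the foot rests on the stud's disc, with about 0.13 rad of play either way; axes as for the key.
- hitch_pin_centre (a point): Bystander: dark steel hitch pin standing on its head, head 48 mm across, shank 25 mm, 118 mm tall; point at half height. The key stands on one side of the box and this pin on the other, either way.
- can_centre (a point): Bystander: spray can with paper label, 60 mm across, 150 mm tall; point at half height.
- carton_centre (a point): Bystander: small carton 90 by 120 by 70 mm; point at half height.
Mind the look-alikes: they are no part of the job. There is more than one size of the part that bears key_centre; the job needs the smallest.

How it is judged:
On the way, in this order (a step that is already met when the one before it is completed fails the run):
1. the key is fitted fully down over the stud, the latch not yet turned (horizontal distance between key_foot and latch_stud below 0.006 m and z of key_foot in the frame of latch_stud below 0.008 m and value of joint latch below 0.5 rad), for 0.1 s.
2. the latch is turned a quarter turn with the key on the stud (value of joint latch above 1.3 rad and distance between key_foot and latch_stud below 0.014 m), for 0.1 s.
3. the key stands upright on the counter, let go, the latch still unlatched and the cover still down (height (world z) of key_centre below 0.056 m and angle between key_centre's own z axis and vertical below 0.15 rad and contact force between the fingers and key below 0.1 N and value of joint latch above 1.3 rad and value of joint cover below 0.3 rad), for 0.2 s.
4. the cover is swung open, upright or beyond (value of joint cover above 1.5 rad), for 0.2 s.
At the end, for the whole second after the job is handed in: The cover stands open by itself at 1.5 rad or more and at rest, the latch is still unlatched (1.3 rad or more), and the key stands upright (within 0.15 rad) and at rest on the counter, clear of the box (its centre more than 120 mm from the box's centre) (value of joint cover above 1.5 rad and velocity of joint cover between -0.05 and 0.05 rad/s and value of joint latch above 1.3 rad and height (world z) of key_centre below 0.056 m and angle between key_centre's own z axis and vertical below 0.15 rad and linear speed of key below 0.02 m/s and horizontal distance between key_centre and enclosure above 0.12 m); the robot touches nothing.
It fails at once if a bystander (hitch pin, can or carton) is shifted by more than 30 mm or knocked over (distance of any of hitch_pin_centre, can_centre, carton_centre from where it was at the start of the episode above 0.03 m).
It also fails if it takes over 72 s, if anything falls off the work surface, if the arm or the gripper's body presses on something with over 40 N, if the wrist force passes 120 N, or if a joint passes its speed limit or range.

## Working session

There is one attempt and no reset: what is moved stays moved. The work goes in short steps, Python scripts to look and compute and a tool call to move; the robot and the scene stay as the last step left them, time stands still between calls to the robot, and variables do not carry over. Pictures are saved under pics/ and viewed, about 8 in all and at most 12, crops included, and the job is handed in when it is done.

Besides the shell and the picture viewer there is one more tool, called after "Request:" as name(argument=value, ...) on one line, values as JSON. send_rows: Moves the arm, as the interface text tells. Its arguments: {"type":"object","properties":{"translation":{"type":"array"},"rotation":{"type":"array"},"grip":{"type":"array"},"squeeze":{"type":"number"}},"required":["translation","rotation","grip"]}

```bash
mkdir -p pics; ls; python3 - <<'E'
from plant import ctrl,eyes
import cv2
for n in("scene","top"):
    r=eyes.read_camera(n); cv2.imwrite(f"pics/{n}0.png",r["image"]); print(n,r["mtx"],r["dist_coeffs"],r["xyz"],r["orientation"])
print(ctrl.get_state())
E
```

```text
pics
scene [[446.19217831   0.         324.51955988]
 [  0.         446.19217831 198.40587466]
 [  0.           0.           1.        ]] [-0.02169498  0.          0.          0.          0.        ] [ 1.52707187 -0.13550746  0.91662407] [ 0.68752236  0.57233541 -0.28925758 -0.34069815]
top [[498.97977408   0.         309.0201104 ]
 [  0.         498.97977408 209.65810854]
 [  0.           0.           1.        ]] [-0.12880293  0.          0.          0.          0.        ] [0.24502059 0.04614395 1.55251326] [-0.70075654  0.70834467 -0.06072125  0.05916952]
{'time': 0.1, 'qpos': array([ 1.12298088e+00,  2.87097413e-01,  1.57805403e+00, -2.01414564e-06,
        1.27861829e+00, -1.49991609e-01]), 'dq': array([-2.51370279e-03, -2.18397687e-03, -1.81108529e-03, -2.89675656e-05,
       -4.14440289e-05,  2.62816736e-04]), 'joint_efforts': array([ 6.69983474e-04, -4.07296550e+01, -2.93698347e+01, -1.23488476e-04,
        3.38886741e-03, -3.53651934e-06]), 'eef_pos': array([0.19777292, 0.64474072, 0.23005926]), 'tcp_rot': array([ 1.48361807e-01,  9.88932550e-01, -1.04056010e-03, -3.19624456e-04]), 'contact_force': array([-0.65503032,  0.24668818, -0.14742447]), 'wrist_torque': array([ 0.02848216, -0.04673441, -0.01228284]), 'opening': 0.9989827053887238}
```

View pics/scene0.png

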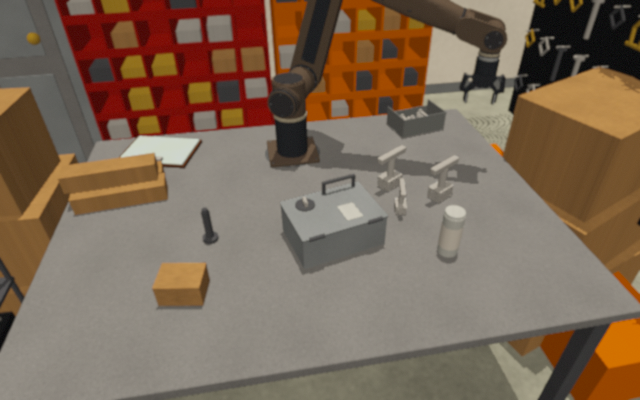

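View pics/top0.png

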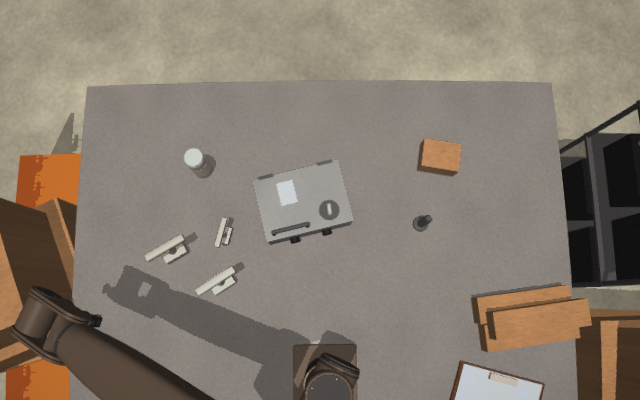

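The scene view shows three keys at about (392,168), (402,197) and (442,178). In the top view they are at (168,250), (224,232) and (218,280). The smallest is at top (224,232). The box is around top (303,202) with its stud at (329,209). I'll zoom in next.

```bash
python3 - <<'E'
import cv2
t=cv2.imread("pics/top0.png"); s=cv2.imread("pics/scene0.png")
a=cv2.resize(t[145:295,190:365],None,fx=4.5,fy=4,interpolation=cv2.INTER_CUBIC)
cv2.imwrite("pics/tc.png",a)
b=cv2.resize(s[140:270,270:470],None,fx=4,fy=4,interpolation=cv2.INTER_CUBIC)
cv2.imwrite("pics/sc.png",b)
E
```

```text
(no output)
```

View pics/tc.png

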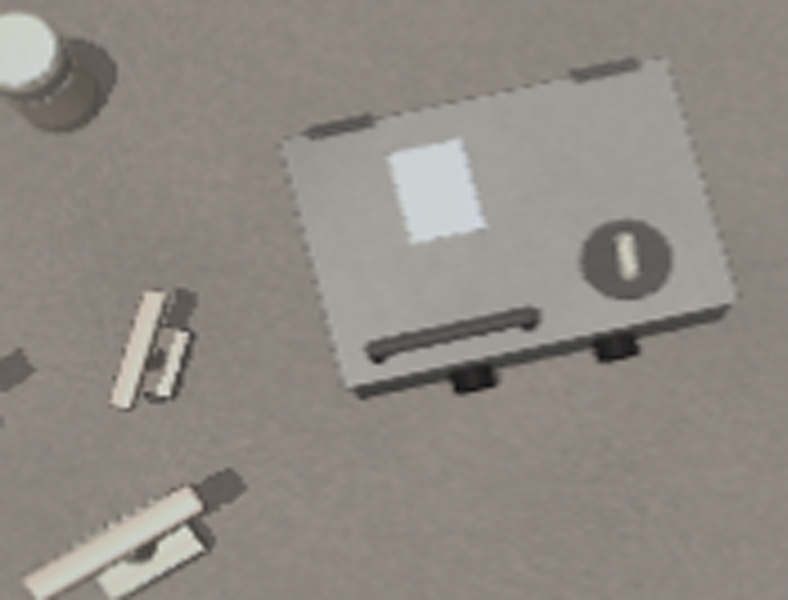

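View pics/sc.png

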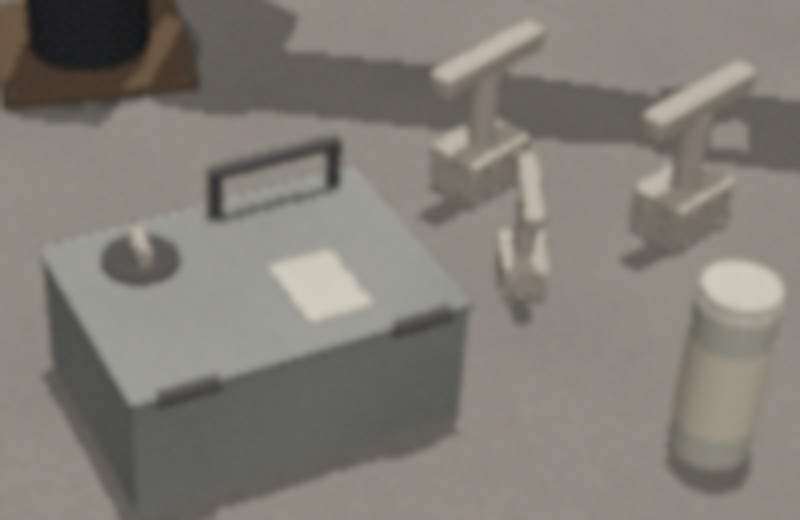

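The top crop shows the smallest key's bar running from crop (155,291) to (122,408), with its foot at lower right. The stud is at (627,256) on a disc, and the box is yawed about 13°. The scene crop confirms the small key at (525,235). Now I'll measure these positions.

```bash
cat > h.py <<'E'
import numpy as np, cv2
from scipy.spatial.transform import Rotation as R
def ray(c,px):
    u=cv2.undistortPoints(np.array(px,float).reshape(-1,1,2),c["mtx"],np.array(c["dist_coeffs"])).reshape(-1,2)
    d=R.from_quat(c["orientation"]).apply(np.c_[u,np.ones(len(u))]); return np.array(c["xyz"]),d
def onz(c,px,z):
    o,d=ray(c,px); return o+d*((z-o[2])/d[:,2])[:,None]
def tri(c1,p1,c2,p2):
    o1,d1=ray(c1,p1);o2,d2=ray(c2,p2);A=np.c_[d1[0],-d2[0]]
    s=np.linalg.lstsq(A,o2-o1,rcond=None)[0]; a=o1+s[0]*d1[0];b=o2+s[1]*d2[0]; return (a+b)/2,np.linalg.norm(a-b)
def proj(c,P):
    r=R.from_quat(c["orientation"]).inv(); rv=r.as_rotvec(); t=-r.apply(c["xyz"])
    return cv2.projectPoints(np.array(P,float).reshape(-1,1,3),rv,t,c["mtx"],np.array(c["dist_coeffs"]))[0].reshape(-1,2)
def blobs(mask,roi,amin=8):
    x0,y0,x1,y1=roi; m=mask[y0:y1,x0:x1].astype(np.uint8)
    n,l,s,ce=cv2.connectedComponentsWithStats(m)
    out=[]
    for i in range(1,n):
        if s[i,4]>=amin:
            ys,xs=np.nonzero(l==i); P=np.c_[xs+x0,ys+y0].astype(np.float32)
            out.append((s[i,4],P.mean(0),cv2.minAreaRect(P),P))
    return out
E
python3 - <<'E'
from h import *
from plant import eyes
t=eyes.read_camera("top"); s=eyes.read_camera("scene")
it=t["image"].astype(int); is_=s["image"].astype(int)
def ang(P): 
    w,v=np.linalg.eigh(np.cov(P[:,:2].T)); a=v[:,1]; return np.degrees(np.arctan2(a[1],a[0]))
gt=it.sum(2)/3
print("key top")
for th in (165,180,195):
  for a,c,r,P in blobs(gt>th,(208,212,242,252)):
    W=onz(t,P,.096); print(th,a,c,r,W.mean(0),ang(W), "bbox",onz(t,cv2.boxPoints(r),.096)[:,:2].round(4).tolist())
print("stud")
for th in (150,170,190):
  for a,c,r,P in blobs(gt>th,(322,200,338,218),4):
    W=onz(t,P,.132); print(th,a,c,r,W.mean(0),ang(W))
print("disc")
for th in (90,100,110):
  for a,c,r,P in blobs(gt<th,(312,195,350,225),30):
    W=onz(t,cv2.boxPoints(r),.115); h=cv2.convexHull(P); e=cv2.fitEllipse(h); print(th,a,e, onz(t,[e[0]],.115))
gs=is_.sum(2)/3
for th in (90,100,110):
  for a,c,r,P in blobs(gs<th,(292,190,320,212),30):
    h=cv2.convexHull(P); e=cv2.fitEllipse(h); print("scene",th,a,e, onz(s,[e[0]],.115))
print("cover: free edge corners/box pts approx")
for p in [(253,181),(338,160),(353,220),(268,240.5)]: print(onz(t,[p],.111))
E
```

```text
key top
165 126 [219.95238 231.95238] ((219.97171020507812, 231.84906005859375), (4.258177280426025, 29.395156860351562), 15.945395469665527) [0.43075915 0.30513761 0.096     ] 165.5379643487746 bbox [[0.391, 0.3225], [0.4749, 0.2999], [0.4713, 0.2876], [0.3875, 0.3103]]
165 42 [227.83333 235.64285] ((227.86790466308594, 235.4622802734375), (2.472489833831787, 16.071182250976562), 15.945395469665527) [0.41956243 0.28155809 0.096     ] 164.96561963827037 bbox [[0.3983, 0.2912], [0.444, 0.2788], [0.4419, 0.2717], [0.3962, 0.2841]]
180 117 [219.8547  232.06837] ((219.8654022216797, 231.82691955566406), (4.03446626663208, 28.855205535888672), 15.255120277404785) [0.43041529 0.30542225 0.096     ] 165.4988764062463 bbox [[0.3915, 0.3218], [0.4742, 0.3007], [0.4709, 0.289], [0.3883, 0.3102]]
180 39 [227.79488 235.89743] ((227.83018493652344, 235.59434509277344), (2.472489833831787, 15.796463012695312), 15.945395469665527) [0.41880868 0.28166128 0.096     ] 165.32573794460026 bbox [[0.3983, 0.2912], [0.4432, 0.279], [0.4412, 0.2719], [0.3962, 0.2841]]
195 36 [219.75    235.33333] ((220.2339
[... 1425 characters left out ...]
) [[ 0.49097862 -0.01584344  0.115     ]]
scene 90 96 ((304.7364807128906, 204.87384033203125), (10.23453140258789, 16.94247055053711), 85.57237243652344) [[ 0.49575106 -0.01481973  0.115     ]]
scene 100 133 ((304.67608642578125, 204.69677734375), (11.138875007629395, 18.621442794799805), 87.31320190429688) [[ 0.49487566 -0.01487289  0.115     ]]
scene 110 154 ((304.7201843261719, 204.64572143554688), (12.220705032348633, 18.691265106201172), 88.67192077636719) [[ 0.49465696 -0.01471052  0.115     ]]
cover: free edge corners/box pts approx
[[0.58008569 0.20681962 0.111     ]]
[[ 0.64166124 -0.04659069  0.111     ]]
[[ 0.46003132 -0.08664505  0.111     ]]
[[0.4024877  0.16171768 0.111     ]]
```

```bash
cat >> h.py <<'E'
def togo(x,y,z,yaw):
    from plant import ctrl
    s=ctrl.get_state(); r=R.from_quat(s["tcp_rot"])
    a=np.radians(yaw); g=R.from_matrix(np.array([[np.cos(a),np.sin(a),0],[np.sin(a),-np.cos(a),0],[0,0,-1.]]).T.T)
    d=r.inv().apply(np.array([x,y,z])-s["eef_pos"])/.03
    w=np.degrees((r.inv()*g).as_rotvec())/5
    print("t",round(s["time"],2),"tcp",s["eef_pos"].round(4),"F",s["contact_force"].round(1),"open",round(s["opening"]*85.4,1),"GO shift",d.round(2),"rot",w.round(2))
E
python3 - <<'E'
from h import *
togo(.431,.3054,.2,165.5)
t=cv2.imread("pics/top0.png").astype(float).mean(2); s=cv2.imread("pics/scene0.png").astype(float).mean(2)
from plant import eyes
c=eyes.read_camera("top"); c2=eyes.read_camera("scene")
for nm,g,cc,roi in(("top",t,c,(322,201,336,217)),("scene",s,c2,(298,192,314,208))):
  x0,y0,x1,y1=roi; yy,xx=np.mgrid[y0:y1,x0:x1]
  P=np.c_[xx.ravel(),yy.ravel()]
  for th in(105,120,135):
    w=np.clip(g[y0:y1,x0:x1]-th,0,None).ravel().copy()
    # keep only near central blob
    m=(g[y0:y1,x0:x1]>th).astype(np.uint8); n,l,st,ce=cv2.connectedComponentsWithStats(m,connectivity=4)
    k=l[208-y0,329-x0] if nm=="top" else l[(y1-y0)//2,(x1-x0)//2]
    w*=(l.ravel()==k); W=onz(cc,P,.13)[:,:2]; mu=np.average(W,axis=0,weights=w); ev,v=np.linalg.eigh(np.cov(W.T,aweights=w)); a=v[:,1]
    print(nm,th,(w>0).sum(),mu,np.degrees(np.arctan2(a[1],a[0])),np.sqrt(ev*12))
E
```

```text
t 0.2 tcp [0.1979 0.6449 0.2305] F [-0.  -0.4 -0. ] open 85.5 GO shift [-10.75  -8.54   1.03] rot [-0.02 -0.   -0.51]
top 105 57 [ 0.49177696 -0.01596284] -173.9662469936661 [0.01059622 0.03102663]
top 120 46 [ 0.49177109 -0.0160012 ] -173.7439216005274 [0.0094418  0.02979064]
top 135 41 [ 0.49184802 -0.01599083] -174.44815144625872 [0.00831025 0.0281269 ]
scene 105 162 [ 0.47491691 -0.00848165] 171.70718858385985 [0.04433416 0.0497074 ]
scene 120 140 [ 0.47452996 -0.00812892] 145.18599724317997 [0.04356847 0.04572176]
scene 135 123 [ 0.4771731  -0.00733721] 118.53237390274515 [0.03487632 0.04464367]
```

Request:
send_rows(translation=[[-0.98,-0.78,0],[-0.98,-0.78,0],[-0.98,-0.78,0],[-0.98,-0.78,0],[-0.98,-0.78,0]], rotation=[[0,0,0],[0,0,0],[0,0,0],[0,0,0],[0,0,0]], grip=[50,50,50,50,50], squeeze=80)

```text
time: 0.92
eef_pos: [0.3048, 0.4893, 0.2314]
tcp_rot: [0.148, 0.989, 0.0, 0.0]
contact_force: [-0.3, -0.2, 0.4]
opening: 0.588
```

Request:
send_rows(translation=[[-0.98,-0.78,0],[-0.98,-0.78,0],[-0.98,-0.78,0],[-0.98,-0.78,0],[-0.98,-0.78,0]], rotation=[[0,0,-0.5],[0,0,0],[0,0,0],[0,0,0],[0,0,0]], grip=[50,50,50,50,50])

```text
time: 1.55
eef_pos: [0.4163, 0.3381, 0.2314]
tcp_rot: [0.127, 0.992, 0.0, 0.0]
contact_force: [0.7, 0.5, 0.4]
opening: 0.583
```

```bash
python3 - <<'E'
from h import *
togo(.431,.3054,.078,165.5)
E
```

```text
t 1.55 tcp [0.4163 0.3381 0.2314] F [0.7 0.5 0.4] open 49.8 GO shift [-0.75 -0.93  5.11] rot [ 0.    0.   -0.01]
```

Request:
send_rows(translation=[[-0.75,-0.85,0],[0,0,0.9],[0,0,0.9],[0,0,0],[0,0,0]], rotation=[[0,0,0],[0,0,0],[0,0,0],[0,0,0],[0,0,0]], grip=[50,50,50,50,50])

```text
time: 2.17
eef_pos: [0.4316, 0.3091, 0.1784]
tcp_rot: [0.127, 0.992, 0.0, 0.001]
contact_force: [0.9, 0.4, -0.3]
opening: 0.583
```

```bash
python3 - <<'E'
from h import *
togo(.431,.3054,.078,165.5)
from plant import eyes
s=eyes.read_camera("scene");t=eyes.read_camera("top")
a=cv2.resize(s["image"][120:240,350:470],(480,480),interpolation=cv2.INTER_CUBIC)
b=cv2.resize(t["image"][190:270,180:260],(320,480),interpolation=cv2.INTER_CUBIC)
cv2.imwrite("pics/k1.png",a)
# bar in scene
g=s["image"].astype(float).mean(2)
for th in(140,155,170):
  for A,c,r,P in blobs(g>th,(396,174,410,200)): print(th,A,c,r,onz(s,[c],.096))
E
```

```text
t 2.17 tcp [0.4316 0.3091 0.1784] F [ 0.9  0.4 -0.3] open 49.8 GO shift [-0.01 -0.13  3.35] rot [ 0.01  0.01 -0.01]
140 16 [398.3125 175.1875] ((398.7000732421875, 174.90000915527344), (2.236067771911621, 6.708203315734863), 63.43495178222656) [[0.37110069 0.31292143 0.096     ]]
140 19 [402.94736 179.26315] ((403.0, 179.0), (4.0, 4.0), 90.0) [[0.39661118 0.32040034 0.096     ]]
140 8 [405.125 198.125] ((405.0, 198.0), (2.0, 2.0), 90.0) [[0.49549507 0.29478175 0.096     ]]
```

View pics/k1.png

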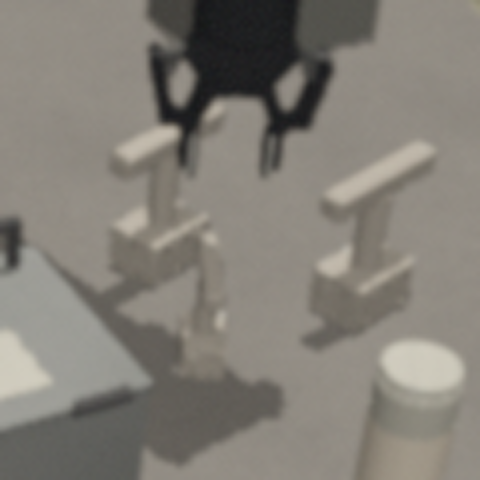

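The fingers hang about 8 cm above the small key's bar, which is near crop (212,265). The large keys are clear. I'll descend.

```bash
python3 - <<'E'
from h import *
from plant import eyes
s=eyes.read_camera("scene")
print((proj(s,[[.4316,.3091,.1784],[.431,.3054,.096],[.431-.045*.968,.3054+.045*.25,.096],[.431+.045*.968,.3054-.045*.25,.096]])-[350,120])*4)
E
```

```text
[[222.54059016 175.31401773]
 [207.35922791 263.13995056]
 [203.8186467  231.28078556]
 [211.0790592  296.65495015]]
```

Request:
send_rows(translation=[[0,-0.12,0.8],[0,0,0.8],[0,0,0.8],[0,0,0.7],[0,0,0.2]], rotation=[[0,0,0],[0,0,0],[0,0,0],[0,0,0],[0,0,0]], grip=[50,50,50,50,50])

```text
time: 2.95
eef_pos: [0.4298, 0.3052, 0.0777]
tcp_rot: [0.127, 0.992, -0.0, -0.001]
contact_force: [0.3, -0.2, 0.2]
opening: 0.583
```

Request:
send_rows(translation=[[0,0,0],[0,0,0],[0,0,0],[0,0,0],[0,0,0]], rotation=[[0,0,0],[0,0,0],[0,0,0],[0,0,0],[0,0,0]], grip=[10,10,10,10,10], squeeze=80)

```text
time: 3.58
eef_pos: [0.4312, 0.3057, 0.0799]
tcp_rot: [0.127, 0.992, 0.001, 0.001]
contact_force: [-1.6, -1.6, 5.5]
opening: 0.164
```

Request:
send_rows(translation=[[0,0,0],[0,0,-0.5],[0,0,-1],[0,0,-1],[0,0,-1]], rotation=[[0,0,0],[0,0,0],[0,0,0],[0,0,0],[0,0,0]], grip=[10,10,10,10,10])

```text
time: 4.2
eef_pos: [0.4295, 0.3052, 0.1841]
tcp_rot: [0.127, 0.992, -0.0, -0.0]
contact_force: [0.4, 0.5, -2.4]
opening: 0.165
```

```bash
python3 - <<'E'
from h import *
togo(.4915,-.016,.24,186)
E
```

```text
t 4.2 tcp [0.4295 0.3052 0.1841] F [ 0.4  0.5 -2.4] open 14.1 GO shift [-4.69 -9.84 -1.86] rot [-0.   -0.01 -4.11]
```

Request:
send_rows(translation=[[0,0,-1],[-0.2,-0.4,-1],[-0.45,-0.94,-0.6],[-0.45,-0.94,0],[-0.45,-0.94,0]], rotation=[[0,0,0],[0,0,0],[0,0,0],[0,0,0],[0,0,0]], grip=[10,10,10,10,10])

```text
time: 4.82
eef_pos: [0.4505, 0.1993, 0.2615]
tcp_rot: [0.127, 0.992, 0.0, -0.0]
contact_force: [0.2, -0.7, -2.3]
opening: 0.165
```

Request:
send_rows(translation=[[-0.45,-0.94,0],[-0.45,-0.94,0],[-0.45,-0.94,0],[-0.45,-0.94,0],[-0.2,-0.4,0]], rotation=[[0,0,0],[0,0,0],[0,0,0],[0,0,0],[0,0,-1]], grip=[10,10,10,10,10])

```text
time: 5.45
eef_pos: [0.4772, 0.063, 0.2611]
tcp_rot: [0.083, 0.997, 0.0, -0.0]
contact_force: [0.6, -0.2, -2.8]
opening: 0.163
```

Request:
send_rows(translation=[[0,0,0],[0,0,0],[0,0,0],[0,0,0],[0,0,0]], rotation=[[0,0,-1],[0,0,-1],[0,0,-1.0],[0,0,0],[0,0,0]], grip=[10,10,10,10,10])

```text
time: 6.08
eef_pos: [0.4773, 0.0644, 0.2612]
tcp_rot: [-0.047, 0.999, 0.0, -0.0]
contact_force: [-0.9, 0.5, -2.8]
opening: 0.162
```

```bash
python3 - <<'E'
from h import *
togo(.4915,-.016,.24,186)
E
```

```text
t 6.08 tcp [0.4773 0.0644 0.2612] F [-0.9  0.5 -2.8] open 13.8 GO shift [-0.22 -2.71  0.71] rot [ 0.   -0.   -0.13]
```

Request:
send_rows(translation=[[-0.1,-0.9,0],[-0.1,-0.9,0],[0,-0.9,0],[0,0,0.2],[0,0,0]], rotation=[[0,0,-0.1],[0,0,0],[0,0,0.0],[0,0,0],[0,0,0]], grip=[10,10,10,10,10])

```text
time: 6.7
eef_pos: [0.4911, -0.0152, 0.2544]
tcp_rot: [-0.051, 0.999, 0.001, -0.001]
contact_force: [-0.9, 0.6, -2.2]
opening: 0.165
```

```bash
python3 - <<'E'
from h import *
from plant import eyes
togo(.4915,-.016,.22,186)
s=eyes.read_camera("scene");t=eyes.read_camera("top")
a=cv2.resize(s["image"][130:230,260:360],(600,600),interpolation=cv2.INTER_CUBIC)
cv2.imwrite("pics/f1.png",a)
cv2.imwrite("pics/f1full.png",s["image"]);cv2.imwrite("pics/f1t.png",t["image"])
E
```

```text
t 6.7 tcp [ 0.4911 -0.0152  0.2544] F [-0.9  0.6 -2.2] open 14.1 GO shift [-0.01 -0.03  1.14] rot [ 0.01 -0.02 -0.02]
```

View pics/f1.png

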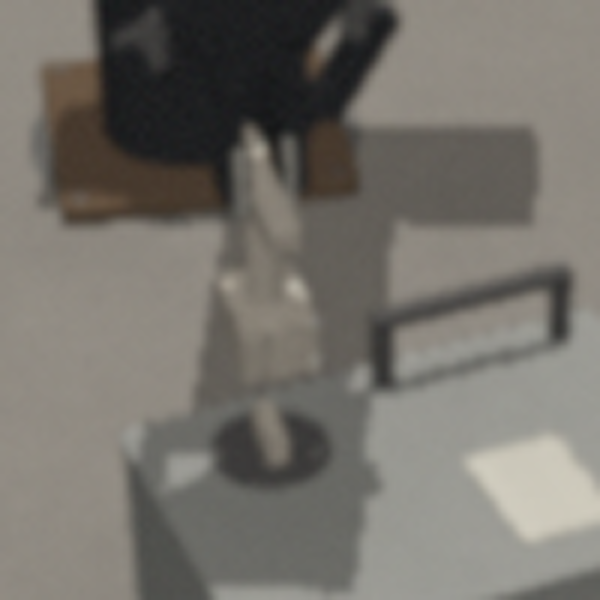

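The key hangs upright. Its foot's front lower corners are at crop (245,383) and (318,370), above the stud at (272,432). I'll check these against predicted projections.

```bash
python3 - <<'E'
from h import *
from plant import eyes
c=eyes.read_camera("scene")
a=np.radians(6);ex=np.array([np.cos(a),np.sin(a),0]);ey=np.array([-ex[1],ex[0],0]);ez=np.array([0,0,1.])
def cr(P): return ((proj(c,P)-[260,130]+.5)*6-.5).round(0).tolist()
T=np.array([.4911,-.0152,.2544])
for h in(.078,.080):
  f=T-h*ez
  print("foot front lower -y,+y; upper -y,+y",cr([f+.026*ex-.018*ey,f+.026*ex+.018*ey,f+.026*ex-.018*ey+.03*ez,f+.026*ex+.018*ey+.03*ez]))
  print("bar near end top -y +y,far", cr([f+.045*ex-.008*ey+.096*ez,f+.045*ex+.008*ey+.096*ez,f-.045*ex+.096*ez]))
S=np.array([.4915,-.016,.115])
print("stud front bottom -y,+y, front top, rear top",cr([S+.016*ex-.005*ey,S+.016*ex+.005*ey,S+.014*ex+.017*ez,S-.014*ex+.017*ez]))
print("disc l r b t",cr([S-.03*ey,S+.03*ey,S+.03*ex,S-.03*ex]))
E
```

```text
foot front lower -y,+y; upper -y,+y [[241.0, 381.0], [315.0, 368.0], [238.0, 329.0], [313.0, 316.0]]
bar near end top -y +y,far [[264.0, 227.0], [299.0, 221.0], [234.0, 124.0]]
foot front lower -y,+y; upper -y,+y [[241.0, 385.0], [315.0, 372.0], [238.0, 333.0], [313.0, 320.0]]
bar near end top -y +y,far [[264.0, 231.0], [299.0, 225.0], [234.0, 128.0]]
stud front bottom -y,+y, front top, rear top [[265.0, 468.0], [285.0, 464.0], [273.0, 436.0], [259.0, 403.0]]
disc l r b t [[208.0, 458.0], [326.0, 436.0], [283.0, 483.0], [253.0, 412.0]]
```

Predicted and seen positions agree, with the same small +y offset for the key and the stud. I'll descend.

Request:
send_rows(translation=[[0,0,0.6],[0,0,0.5],[0,0,0.3],[0,0,0.2],[0,0,0]], rotation=[[0,0,0],[0,0,0],[0,0,0.0],[0,0,0],[0,0,0]], grip=[10,10,10,10,10])

```text
time: 7.48
eef_pos: [0.4915, -0.0157, 0.2068]
tcp_rot: [-0.052, 0.999, 0.0, -0.001]
contact_force: [-0.6, -0.9, -2.2]
opening: 0.163
```

Request:
send_rows(translation=[[0,0,0.15],[0,0,0.15],[0,0,0.1],[0,0,0.05],[0,0,0]], rotation=[[0,0,0],[0,0,0],[0,0,0.0],[0,0,0],[0,0,0]], grip=[10,10,10,10,10])

```text
time: 8.1
eef_pos: [0.4919, -0.0159, 0.1948]
tcp_rot: [-0.052, 0.999, -0.0, 0.0]
contact_force: [-2.2, -0.3, 4.4]
opening: 0.171
```

Request:
send_rows(translation=[[0,0,0.06],[0,0,0],[0,0,0],[0,0,0],[0,0,0]], rotation=[[0,0,0],[0,0,0],[0,0,0.6],[0,0,0.6],[0,0,0.6]], grip=[10,10,10,10,10])

```text
time: 8.72
eef_pos: [0.4925, -0.016, 0.1947]
tcp_rot: [0.027, 1.0, -0.001, 0.001]
contact_force: [-4.3, -0.6, 9.9]
opening: 0.167
```

```bash
python3 - <<'E'
from h import *
from plant import ctrl
togo(.4915,-.016,.194,97); print(ctrl.get_state()["wrist_torque"])
E
```

```text
t 8.72 tcp [ 0.4925 -0.016   0.1947] F [-4.3 -0.6  9.9] open 14.3 GO shift [ 0.03 -0.    0.02] rot [1.000e-02 3.000e-02 1.599e+01]
[0.13759921 0.73113699 0.37817378]
```

Request:
send_rows(translation=[[0,0,0],[0,0,0],[0,0,0],[0,0,0],[0,0,0]], rotation=[[0,0,0.9],[0,0,0.9],[0,0,0.9],[0,0,0.9],[0,0,0.9]], grip=[10,10,10,10,10])

```text
time: 9.35
eef_pos: [0.4926, -0.0163, 0.1948]
tcp_rot: [0.221, 0.975, -0.001, 0.001]
contact_force: [-3.4, -1.5, 8.8]
opening: 0.166
```

```bash
python3 - <<'E'
from h import *
from plant import ctrl
togo(.4915,-.016,.194,97); print(ctrl.get_state()["wrist_torque"])
E
```

```text
t 9.35 tcp [ 0.4926 -0.0163  0.1948] F [-3.4 -1.5  8.8] open 14.2 GO shift [ 0.04 -0.01  0.03] rot [ 0.    0.04 11.5 ]
[-0.04187648  0.72042115  0.70847398]
```

Request:
send_rows(translation=[[0,0,0],[0,0,0],[0,0,0],[0,0,0],[0,0,0]], rotation=[[0,0,0.9],[0,0,0.9],[0,0,0.9],[0,0,0.9],[0,0,0.9]], grip=[10,10,10,10,10])

```text
time: 9.98
eef_pos: [0.4927, -0.0166, 0.1949]
tcp_rot: [0.407, 0.913, -0.001, 0.002]
contact_force: [-3.8, -1.2, 8.1]
opening: 0.164
```

```bash
python3 - <<'E'
from h import *
from plant import ctrl
togo(.4915,-.016,.194,97); print(ctrl.get_state()["wrist_torque"])
E
```

```text
t 9.97 tcp [ 0.4927 -0.0166  0.1949] F [-3.8 -1.2  8.1] open 14.0 GO shift [ 0.04 -0.02  0.03] rot [0.01 0.05 6.99]
[-0.2466213   0.87372172  0.38673814]
```

Request:
send_rows(translation=[[0,0,-0.05],[0,0,0],[0,0,0],[0,0,0],[0,0,0]], rotation=[[0,0,0.9],[0,0,0.9],[0,0,0.9],[0,0,0.9],[0,0,0.9]], grip=[10,10,10,10,10])

```text
time: 10.6
eef_pos: [0.4922, -0.0168, 0.1949]
tcp_rot: [0.578, 0.816, -0.001, 0.001]
contact_force: [-2.8, -1.9, 5.0]
opening: 0.161
```

```bash
python3 - <<'E'
from h import *
from plant import ctrl
togo(.4915,-.016,.194,97); print(ctrl.get_state()["wrist_torque"])
E
```

```text
t 10.6 tcp [ 0.4922 -0.0168  0.1949] F [-2.8 -1.9  5. ] open 13.7 GO shift [ 0.03 -0.01  0.03] rot [0.   0.04 2.47]
[-0.46397597  0.540206    0.24836458]
```

Request:
send_rows(translation=[[0,0,0],[0,0,0],[0,0,0],[0,0,0],[0,0,0]], rotation=[[0,0,0.8],[0,0,0.8],[0,0,0.6],[0,0,0.4],[0,0,0]], grip=[10,10,10,10,10])

```text
time: 11.22
eef_pos: [0.492, -0.0168, 0.1949]
tcp_rot: [0.666, 0.746, -0.001, 0.001]
contact_force: [-3.2, -2.9, 6.1]
opening: 0.168
```

```bash
python3 - <<'E'
from h import *
from plant import ctrl,eyes
togo(.4915,-.016,.194,97); print(ctrl.get_state()["wrist_torque"])
s=eyes.read_camera("scene")
a=cv2.resize(s["image"][130:230,260:360],(600,600),interpolation=cv2.INTER_CUBIC)
cv2.imwrite("pics/f2.png",a)
E
```

```text
t 11.22 tcp [ 0.492  -0.0168  0.1949] F [-3.2 -2.9  6.1] open 14.3 GO shift [ 0.03 -0.01  0.03] rot [ 0.    0.03 -0.1 ]
[-0.54608384  0.63231578  0.13327458]
```

View pics/f2.png

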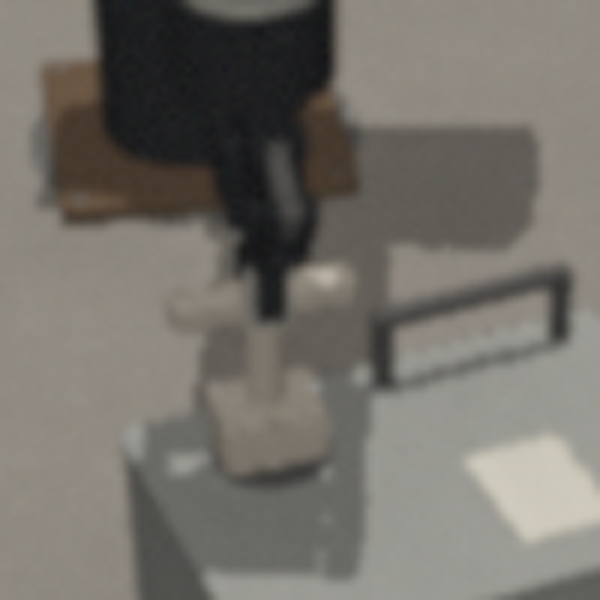

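The key sits down on the disc and has turned with the gripper; its bar is now parallel to the hinge. Next I'll feel for the stop.

Request:
send_rows(translation=[[0,0,0],[0,0,0],[0,0,0]], rotation=[[0,0,0.6],[0,0,0.6],[0,0,0]], grip=[10,10,10])

```text
time: 11.65
eef_pos: [0.492, -0.0168, 0.1949]
tcp_rot: [0.702, 0.712, -0.001, 0.001]
contact_force: [-3.5, -2.0, 4.8]
opening: 0.164
```

```bash
python3 - <<'E'
from h import *
from plant import ctrl,eyes
togo(.4915,-.016,.194,97); print(ctrl.get_state()["wrist_torque"])
E
```

```text
t 11.65 tcp [ 0.492  -0.0168  0.1949] F [-3.5 -2.   4.8] open 14.0 GO shift [ 0.03 -0.01  0.03] rot [-0.    0.05 -1.25]
[-0.41570834  0.68816508  1.098949  ]
```

The torque rose to 1.1 N m, so the latch is at the stop. I'll back off within the play and lift.

Request:
send_rows(translation=[[0,0,0],[0,0,0],[0,0,-0.3],[0,0,-0.5],[0,0,-0.8]], rotation=[[0,0,-0.6],[0,0,-0.4],[0,0,0],[0,0,0],[0,0,0]], grip=[10,10,10,10,10])

```text
time: 12.28
eef_pos: [0.4912, -0.0154, 0.2415]
tcp_rot: [0.673, 0.74, -0.0, -0.001]
contact_force: [0.6, -0.7, -1.6]
opening: 0.165
```

Request:
send_rows(translation=[[0,0,-0.5],[0,0,-0.5],[0,0,0],[0,0,0],[0,0,0]], rotation=[[0,0,-1],[0,0,-1],[0,0,-1],[0,0,-1],[0,0,-1]], grip=[10,10,10,10,10])

```text
time: 12.9
eef_pos: [0.4918, -0.0155, 0.2722]
tcp_rot: [0.496, 0.869, 0.0, 0.0]
contact_force: [-0.1, -0.2, -1.7]
opening: 0.164
```

Request:
send_rows(translation=[[0,0,0],[0,0,0],[0,0,0],[0,0,0],[0,0,0]], rotation=[[0,0,-1],[0,0,-1],[0,0,-1],[0,0,-1],[0,0,-1]], grip=[10,10,10,10,10])

```text
time: 13.52
eef_pos: [0.4918, -0.0155, 0.2721]
tcp_rot: [0.296, 0.955, 0.0, 0.0]
contact_force: [0.3, -0.1, -2.3]
opening: 0.165
```

Request:
send_rows(translation=[[0,0,0],[0,0,0],[0,0,0],[0,0,0],[0,0,0]], rotation=[[0,0,-1],[0,0,-1],[0,0,-1],[0,0,-1],[0,0,0]], grip=[10,10,10,10,10])

```text
time: 14.15
eef_pos: [0.4918, -0.0156, 0.2721]
tcp_rot: [0.127, 0.992, 0.0, 0.0]
contact_force: [-0.1, -0.0, -2.4]
opening: 0.167
```

```bash
python3 - <<'E'
from h import *
from plant import eyes
togo(.435,.302,.25,165.5)
t=eyes.read_camera("top");cv2.imwrite("pics/t3.png",t["image"])
E
```

```text
t 14.15 tcp [ 0.4918 -0.0156  0.2721] F [-0.1 -0.  -2.4] open 14.2 GO shift [4.51 9.76 0.74] rot [ 0.    0.01 -0.03]
```

Request:
send_rows(translation=[[0.45,0.97,0],[0.45,0.97,0],[0.45,0.97,0],[0.45,0.97,0],[0.45,0.97,0]], rotation=[[0,0,0],[0,0,0],[0,0,0],[0,0,0],[0,0,0]], grip=[10,10,10,10,10])

```text
time: 14.82
eef_pos: [0.4627, 0.1431, 0.2718]
tcp_rot: [0.128, 0.992, 0.0, 0.0]
contact_force: [0.7, 0.4, -3.3]
opening: 0.164
```

Request:
send_rows(translation=[[0.45,0.97,0],[0.45,0.97,0],[0.45,0.97,0],[0.45,0.97,0],[0.45,0.97,0]], rotation=[[0,0,0],[0,0,0],[0,0,0],[0,0,0],[0,0,0]], grip=[10,10,10,10,10])

```text
time: 15.45
eef_pos: [0.434, 0.301, 0.2718]
tcp_rot: [0.128, 0.992, 0.0, 0.0]
contact_force: [0.6, -0.4, -1.5]
opening: 0.167
```

Request:
send_rows(translation=[[0,0,1],[0,0,1],[0,0,1],[0,0,1],[0,0,1]], rotation=[[0,0,0],[0,0,0],[0,0,0],[0,0,0],[0,0,0]], grip=[10,10,10,10,10])

```text
time: 16.08
eef_pos: [0.4344, 0.3, 0.1209]
tcp_rot: [0.128, 0.992, 0.0, 0.0]
contact_force: [-0.0, -0.7, -2.3]
opening: 0.164
```

```bash
python3 - <<'E'
from h import *
togo(.435,.302,.08,165.5)
E
```

```text
t 16.07 tcp [0.4344 0.3    0.1209] F [-0.  -0.7 -2.3] open 14.0 GO shift [-0.    0.07  1.36] rot [ 0.    0.   -0.03]
```

Request:
send_rows(translation=[[0,0,0.7],[0,0,0.4],[0,0,0.15],[0,0,0.1],[0,0,0]], rotation=[[0,0,0],[0,0,0],[0,0,0],[0,0,0],[0,0,0]], grip=[10,10,10,10,10])

```text
time: 16.7
eef_pos: [0.4347, 0.3001, 0.0817]
tcp_rot: [0.127, 0.992, 0.0, 0.001]
contact_force: [-1.0, -0.8, -3.2]
opening: 0.163
```

Request:
send_rows(translation=[[0,0,0.08],[0,0,0],[0,0,0]], rotation=[[0,0,0],[0,0,0],[0,0,0]], grip=[10,10,10])

```text
time: 17.08
eef_pos: [0.435, 0.3002, 0.0799]
tcp_rot: [0.127, 0.992, 0.0, 0.001]
contact_force: [-1.1, -0.9, 5.3]
opening: 0.165
```

Request:
send_rows(translation=[[0,0,0],[0,0,0],[0,0,0],[0,0,0],[0,0,0]], rotation=[[0,0,0],[0,0,0],[0,0,0],[0,0,0],[0,0,0]], grip=[30,50,50,50,50])

```text
time: 17.7
eef_pos: [0.4342, 0.2998, 0.0785]
tcp_rot: [0.127, 0.992, -0.0, -0.0]
contact_force: [-0.8, 0.9, 0.5]
opening: 0.586
```

Request:
send_rows(translation=[[0,0,-0.3],[0,0,-0.6],[0,0,-1],[0,0,-1],[0,0,-1]], rotation=[[0,0,0],[0,0,0],[0,0,0],[0,0,0],[0,0,0]], grip=[50,50,50,50,50])

```text
time: 18.32
eef_pos: [0.4345, 0.3, 0.1984]
tcp_rot: [0.127, 0.992, 0.001, 0.001]
contact_force: [0.6, 0.1, 0.8]
opening: 0.585
```

```bash
python3 - <<'E'
from h import *
from plant import eyes
s=eyes.read_camera("scene");t=eyes.read_camera("top")
a=cv2.resize(s["image"][140:250,270:470],(760,418),interpolation=cv2.INTER_CUBIC)
cv2.imwrite("pics/p1.png",a)
# stud angle + handle from t3 (view with arm rotated away?) and now
for nm,im in(("now",t["image"]),):
  g=im.astype(float).mean(2); x0,y0,x1,y1=(320,200,338,219); yy,xx=np.mgrid[y0:y1,x0:x1];P=np.c_[xx.ravel(),yy.ravel()]
  th=120;m=(g[y0:y1,x0:x1]>th).astype(np.uint8);n,l,st,ce=cv2.connectedComponentsWithStats(m,connectivity=4);k=l[208-y0,329-x0]
  w=np.clip(g[y0:y1,x0:x1]-th,0,None).ravel()*(l.ravel()==k);W=onz(t,P,.13)[:,:2];mu=np.average(W,axis=0,weights=w);ev,v=np.linalg.eigh(np.cov(W.T,aweights=w));a=v[:,1]
  print(k,mu,np.degrees(np.arctan2(a[1],a[0])),np.sqrt(ev*12))
  for th in(70,80,90):
    for A,c,r,P in blobs(g<th,(265,215,315,236),30): W=onz(t,P,.153); ev,v=np.linalg.eigh(np.cov(W[:,:2].T));a=v[:,1]; print(th,A,c,r,W.mean(0),np.degrees(np.arctan2(a[1],a[0])))
x=.6114;
togo(.4333,.0973,.2,193.3)
E
```

```text
3 [ 0.49183876 -0.01604985] 104.5515103072777 [0.00961765 0.03172336]
80 32 [307.0625  233.59375] ((306.23529052734375, 233.94119262695312), (1.9402848482131958, 16.492422103881836), 75.96376037597656) [0.41638458 0.04801593 0.153     ] 101.65381348168228
90 111 [289.53152 228.27928] ((290.2640686035156, 228.5269012451172), (4.918150901794434, 38.078853607177734), 76.37300109863281) [0.4320397  0.09742932 0.153     ] 103.34567488215079
90 40 [306.3 233.6] ((304.7353210449219, 234.05882263183594), (2.386235237121582, 19.415279388427734), 77.47119140625) [0.41638963 0.05016823 0.153     ] 100.26761480736798
t 18.43 tcp [0.4369 0.3011 0.2016] F [-0.5  1.4 -0.2] open 49.7 GO shift [-1.59 -6.6   0.02] rot [ 0.05  0.11 -5.57]
```

View pics/p1.png

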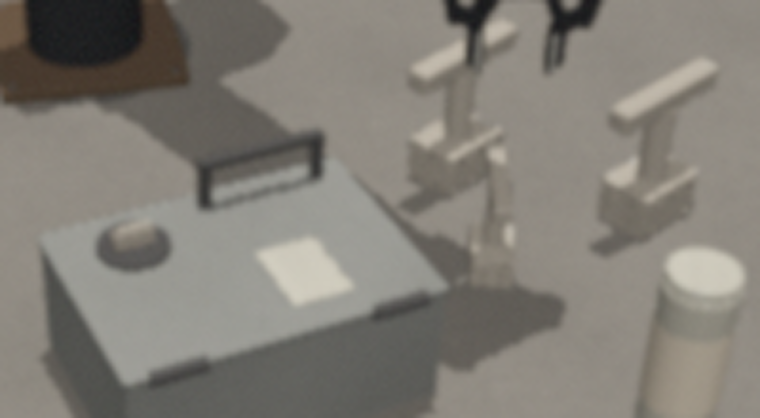

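The key stands upright at crop (492,220). The stud now lies across, at 104.5°, so the latch is fully unlatched. The handle is at (0.432, 0.097), with its axis at 103.3°. Next I'll turn the tool to grip the bow.

Request:
send_rows(translation=[[0,0,-0.6],[0,0,-0.4],[0,0,0],[0,0,0],[0,0,0]], rotation=[[0,0,1],[0,0,1],[0,0,1],[0,0,1],[0,0,1]], grip=[50,50,50,50,50])

```text
time: 19.05
eef_pos: [0.4339, 0.2997, 0.2253]
tcp_rot: [0.34, 0.941, -0.0, -0.0]
contact_force: [-0.7, 0.1, -0.6]
opening: 0.585
```

Request:
send_rows(translation=[[0,0,0],[0,0,0],[0,0,0],[0,0,0],[0,0,0]], rotation=[[0,0,1],[0,0,1],[0,0,1],[0,0,1],[0,0,1]], grip=[50,50,50,50,50])

```text
time: 19.68
eef_pos: [0.4339, 0.2997, 0.2253]
tcp_rot: [0.535, 0.845, -0.0, -0.0]
contact_force: [0.2, 0.2, -0.5]
opening: 0.583
```

Request:
send_rows(translation=[[0,0,0],[0,0,0],[0,0,0],[0,0,0]], rotation=[[0,0,1],[0,0,1],[0,0,0.4],[0,0,0]], grip=[50,50,50,50])

```text
time: 20.18
eef_pos: [0.4341, 0.2998, 0.2255]
tcp_rot: [0.619, 0.785, -0.0, -0.0]
contact_force: [-0.6, 0.9, -0.1]
opening: 0.588
```

```bash
python3 - <<'E'
from h import *
togo(.433,.0973,.131,103.3)
E
```

```text
t 20.18 tcp [0.4341 0.2998 0.2255] F [-0.6  0.9 -0.1] open 50.2 GO shift [-6.55 -1.61  3.15] rot [-0.    0.    0.04]
```

Request:
send_rows(translation=[[-0.94,-0.23,0],[-0.94,-0.23,0],[-0.94,-0.23,0],[-0.94,-0.23,0],[-0.94,-0.23,0]], rotation=[[0,0,0],[0,0,0],[0,0,0],[0,0,0],[0,0,0]], grip=[50,50,50,50,50])

```text
time: 20.8
eef_pos: [0.4333, 0.1538, 0.2257]
tcp_rot: [0.619, 0.785, 0.0, 0.0]
contact_force: [0.6, -0.4, -0.0]
opening: 0.587
```

Request:
send_rows(translation=[[-0.94,-0.23,0],[-0.91,-0.23,0],[0,0,0.9],[0,0,0.9],[0,0,0]], rotation=[[0,0,0],[0,0,0],[0,0,0],[0,0,0],[0,0,0]], grip=[50,50,50,50,50])

```text
time: 21.42
eef_pos: [0.4311, 0.0974, 0.1695]
tcp_rot: [0.619, 0.785, -0.002, -0.002]
contact_force: [0.2, 0.4, -0.2]
opening: 0.586
```

```bash
python3 - <<'E'
from h import *
togo(.433,.0973,.131,103.3)
E
```

```text
t 21.43 tcp [0.4311 0.0974 0.1695] F [ 0.2  0.4 -0.2] open 50.0 GO shift [-0.02  0.07  1.28] rot [-0.06 -0.01  0.03]
```

Request:
send_rows(translation=[[0,0.06,0.6],[0,0,0.5],[0,0,0.1],[0,0,0],[0,0,0]], rotation=[[0,0,0],[0,0,0],[0,0,0],[0,0,0],[0,0,0]], grip=[50,50,50,50,50])

```text
time: 22.05
eef_pos: [0.4352, 0.098, 0.1364]
tcp_rot: [0.619, 0.785, 0.0, 0.001]
contact_force: [-0.3, 1.0, 0.3]
opening: 0.587
```

Request:
send_rows(translation=[[0,0,0],[0,0,0],[0,0,0],[0,0,0],[0,0,0]], rotation=[[0,0,0],[0,0,0],[0,0,0],[0,0,0],[0,0,0]], grip=[30,15,5,5,5], squeeze=30)

```text
time: 22.68
eef_pos: [0.4334, 0.0976, 0.1359]
tcp_rot: [0.619, 0.785, -0.002, -0.001]
contact_force: [-4.5, -1.9, 5.1]
opening: 0.125
```

```bash
python3 - <<'E'
from h import *
togo(.433,.0973,.131,103.3)
# arc rows: tool y along +box x, tool z down; 16 rows to 1.75 rad
p=lambda t:np.array([-.17*np.cos(t)+.042*np.sin(t),.17*np.sin(t)+.042*np.cos(t)])
T=np.linspace(0,1.75,19)
for a,b in zip(T[:-1],T[1:]):
    d=(p(b)-p(a))/.03; print(round(b,2),"ty",round(d[0],2),"tz",round(-d[1],2))
E
```

```text
t 22.68 tcp [0.4334 0.0976 0.1359] F [-4.5 -1.9  5.1] open 10.7 GO shift [-0.01 -0.01  0.16] rot [-0.05  0.    0.03]
0.1 ty 0.16 tz -0.54
0.19 ty 0.21 tz -0.53
0.29 ty 0.26 tz -0.5
0.39 ty 0.31 tz -0.47
0.49 ty 0.36 tz -0.44
0.58 ty 0.4 tz -0.4
0.68 ty 0.44 tz -0.36
0.78 ty 0.47 tz -0.32
0.88 ty 0.5 tz -0.27
0.97 ty 0.52 tz -0.22
1.07 ty 0.54 tz -0.17
1.17 ty 0.55 tz -0.12
1.26 ty 0.56 tz -0.06
1.36 ty 0.57 tz -0.01
1.46 ty 0.57 tz 0.05
1.56 ty 0.56 tz 0.1
1.65 ty 0.55 tz 0.15
1.75 ty 0.53 tz 0.21
```

Request:
send_rows(translation=[[0,0.16,-0.54],[0,0.21,-0.53],[0,0.26,-0.5],[0,0.31,-0.47],[0,0.36,-0.44]], rotation=[[0,0,0],[0,0,0],[0,0,0],[0,0,0],[0,0,0]], grip=[5,5,5,5,5])

```text
time: 23.3
eef_pos: [0.4695, 0.1062, 0.2106]
tcp_rot: [0.619, 0.785, -0.005, -0.004]
contact_force: [-10.6, -4.9, 2.9]
opening: 0.124
```

Request:
send_rows(translation=[[0,0.34,-0.45],[0,0.42,-0.38],[0,0.47,-0.32],[0,0.5,-0.27],[0,0.52,-0.22]], rotation=[[0,0,0],[0,0,0],[0,0,0],[0,0,0],[0,0,0]], grip=[5,5,5,5,5])

```text
time: 23.92
eef_pos: [0.538, 0.1225, 0.263]
tcp_rot: [0.619, 0.785, -0.001, -0.0]
contact_force: [-5.7, -2.2, 4.2]
opening: 0.124
```

Request:
send_rows(translation=[[0,0.54,-0.19],[0,0.55,-0.14],[0,0.56,-0.06],[0,0.57,-0.01],[0,0.57,0.05]], rotation=[[0,0,0],[0,0,0],[0,0,0],[0,0,0],[0,0,0]], grip=[5,5,5,5,5])

```text
time: 24.55
eef_pos: [0.6208, 0.1422, 0.2731]
tcp_rot: [0.62, 0.785, 0.001, 0.001]
contact_force: [-2.6, -1.1, 2.8]
opening: 0.12
```

Request:
send_rows(translation=[[0,0.56,0.1],[0,0.55,0.15],[0,0.53,0.2],[0,0,0],[0,0,0]], rotation=[[0,0,0],[0,0,0],[0,0,0],[0,0,0],[0,0,0]], grip=[5,5,5,5,5])

```text
time: 25.18
eef_pos: [0.6692, 0.1538, 0.2591]
tcp_rot: [0.62, 0.785, 0.002, 0.002]
contact_force: [4.1, 0.6, 4.2]
opening: 0.123
```

```bash
python3 - <<'E'
from h import *
from plant import ctrl
s=ctrl.get_state(); p=s["eef_pos"]+[0,0,.014]; ex=np.array([np.cos(np.radians(13.3)),np.sin(np.radians(13.3))])
u=(p[:2]-[.6114,.0829])@ex; w=p[2]-.108
print("r",np.hypot(u,w),"theta",np.arctan2(w,-u)-np.arctan2(.042,.17),s["contact_force"])
E
```

```text
r 0.18038781938119872 theta 1.742823278346632 [4.13814897 0.57933918 4.23231254]
```

Request:
send_rows(translation=[[0,0,0],[0,0,0],[0,0,0],[0,0,0]], rotation=[[0,0,0],[0,0,0],[0,0,0],[0,0,0]], grip=[15,22,28,28])

```text
time: 25.68
eef_pos: [0.667, 0.1536, 0.2556]
tcp_rot: [0.62, 0.785, -0.001, -0.001]
contact_force: [-0.1, -0.1, 0.0]
opening: 0.33
```

Request:
send_rows(translation=[[0,0,-0.3],[0,0,-0.5],[0,0,-0.8],[0,0,-1],[0,0,-1]], rotation=[[0,0,0],[0,0,0],[0,0,0],[0,0,0],[0,0,0]], grip=[28,28,28,28,28])

```text
time: 26.3
eef_pos: [0.6676, 0.1536, 0.3669]
tcp_rot: [0.619, 0.785, 0.001, 0.001]
contact_force: [-0.4, -0.0, 0.7]
opening: 0.326
```

Request:
send_rows(translation=[[0,0,-0.5],[0,0,0],[0,0,0],[0,0,0]], rotation=[[0,0,0],[0,0,0],[0,0,0],[0,0,0]], grip=[28,28,28,28])

```text
time: 26.8
eef_pos: [0.6671, 0.1535, 0.3771]
tcp_rot: [0.62, 0.785, -0.001, -0.001]
contact_force: [0.1, 0.1, 0.4]
opening: 0.326
```

```bash
python3 - <<'E'
from h import *
from plant import eyes,ctrl
print(ctrl.get_state()["contact_force"],ctrl.get_state()["time"])
s=eyes.read_camera("scene")
cv2.imwrite("pics/e1.png",cv2.resize(s["image"][60:280,170:490],(800,550),interpolation=cv2.INTER_CUBIC))
E
```

```text
[0.0672067  0.14773598 0.39577772] 26.8
```

View pics/e1.png

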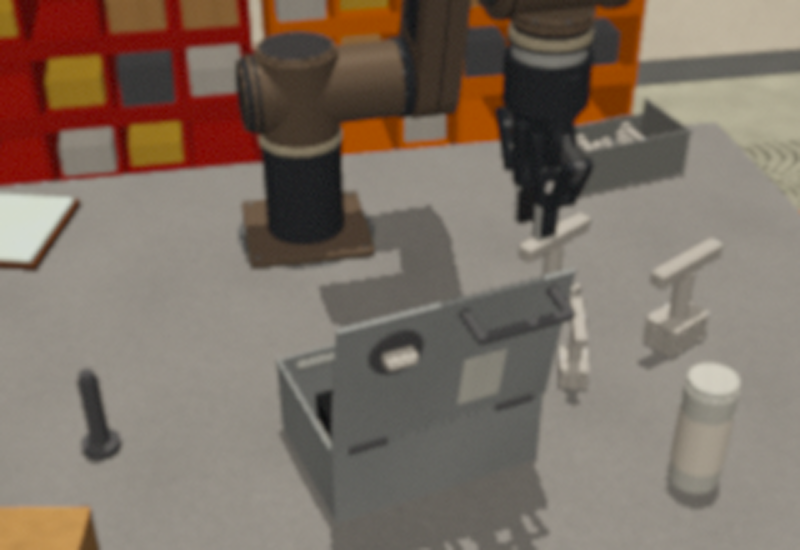

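The cover stands open on its own, with its top edge from crop (337,330) to (577,275). The key is upright at (574,345), and the bystanders and arm are clear. I'll check the angle, then hand in.

```bash
python3 - <<'E'
from h import *
from plant import eyes,ctrl,ticket
c=eyes.read_camera("scene"); c2=eyes.read_camera("scene")
a=np.radians(13.3);ex=np.array([np.cos(a),np.sin(a),0]);ey=np.array([-ex[1],ex[0],0]);H=np.array([.6114,.0829,.108])
for th in(1.5,1.6,1.74,1.9):
    P=[H+(-.188*np.cos(th)+.003*np.sin(th))*ex+np.array([0,0,.188*np.sin(th)+.003*np.cos(th)])+s*.132*ey for s in(-1,1)]
    print(th,((proj(c,P)-[170,60]+.5)*2.5-.5).round(0).tolist())
print("diff",np.abs(c["image"][150:260,270:420].astype(int)-c2["image"][150:260,270:420]).mean(),ctrl.get_state()["contact_force"])
E
```

```text
1.5 [[318.0, 304.0], [552.0, 246.0]]
1.6 [[324.0, 314.0], [562.0, 254.0]]
1.74 [[334.0, 331.0], [575.0, 269.0]]
1.9 [[346.0, 355.0], [589.0, 290.0]]
diff 0.7371717171717171 [-0.4618112   0.66627315  0.03933558]
```

The cover is at about 1.75 rad and at rest.

```bash
python3 -c "
from plant import ticket
print(ticket.sign_off())"
```

```text
the job is handed in; nothing more can be done
None
```

The job is handed in at about 27 s of the 72 s allowed. `sign_off` reports no verdict.

**What I did:** I picked the smallest of the three keys and fitted it over the stud; it was seated on the disc, with the contact force rising and no further drop. I turned it clockwise until the torque rose to 1.1 N m at the stop. Then I lifted it off and stood it upright close to where it had been, more than 120 mm from the box. Last, I swung the cover open by its bow handle, let go and backed off upward.

**Last checks:**
- **Latch:** after the key was lifted off, the stud measured 104.5° in the world frame against a box yaw of 13.3°, so it is fully unlatched.
- **Cover:** I put it at about 1.75 rad from both the arm pose and the camera. Two camera frames about 0.05 s apart showed no motion.
- **Key and goods:** the key is upright. The pin, can and carton looked untouched by eye; I did not measure their shift.
- **Robot:** contact force is about zero and the gripper is clear of everything.

**Disagreements:**
- Positions read from the scene camera sat 1–2 mm towards +y of the predictions, but equally for key and stud.
- The arc I planned for the cover was a few mm off the true one, giving side forces up to about 11 N while it swung.
- The gripper opening read about 14 mm on the 16 mm key bar, and I did not resolve why.

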